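# Put the washed shakers back on the two-tier turntable

### The job

Put the four clear shakers back on the black two-tier turntable, each upright and standing wholly on its own disc: the red-, yellow- and blue-capped ones on the lower-tier disc of the same colour, in any order, and only after those three stand there, the white-capped one on the white disc of the upper tier, last of all. Set each down without dropping it, and leave the dark steel mill and the green bowl where they are.

Things in the scene. Friction and masses are not known exactly. Their poses are not given: they have to be found in the camera images.
- shaker_red: loose clear acrylic shaker with a red twist cap: an upright cylinder 42 mm in diameter, 95 mm tall, the red cap being its top 20 mm (41 mm in diameter), about 0.1 kg, closed and empty. It starts upright on a cork mat 4 mm thick; the mat holds the four shakers and the mill in mixed-up places, at least 84 mm from centre to centre. Origin: centre of its underside; z: up along its axis.
- shaker_yellow: loose clear acrylic shaker with a yellow twist cap: an upright cylinder 42 mm in diameter, 95 mm tall, the yellow cap being its top 20 mm (41 mm in diameter), about 0.1 kg, closed and empty. It starts upright on a cork mat 4 mm thick; the mat holds the four shakers and the mill in mixed-up places, at least 84 mm from centre to centre. Origin: centre of its underside; z: up along its axis.
- shaker_blue: loose clear acrylic shaker with a blue twist cap: an upright cylinder 42 mm in diameter, 95 mm tall, the blue cap being its top 20 mm (41 mm in diameter), about 0.1 kg, closed and empty. It starts upright on a cork mat 4 mm thick; the mat holds the four shakers and the mill in mixed-up places, at least 84 mm from centre to centre. Origin: centre of its underside; z: up along its axis.
- shaker_white: loose clear acrylic shaker with a white twist cap: an upright cylinder 42 mm in diameter, 95 mm tall, the white cap being its top 20 mm (41 mm in diameter), about 0.1 kg, closed and empty. It starts upright on a cork mat 4 mm thick; the mat holds the four shakers and the mill in mixed-up places, at least 84 mm from centre to centre. Origin: centre of its underside; z: up along its axis.
- seat_red: red disc, 64 mm in diameter, 3 mm thick, fixed on the turntable's lower tier, centre 108 mm from the turntable's axis; the three discs are 120 degrees apart. Fingers that close tangentially (square to the line from disc to turntable axis) clear the upper tier. Origin: centre of its underside, 30 mm above the ledge (its top is at 33 mm); z up.
- seat_yellow: yellow disc, 64 mm in diameter, 3 mm thick, fixed on the turntable's lower tier, centre 108 mm from the turntable's axis; the three discs are 120 degrees apart. Fingers that close tangentially (square to the line from disc to turntable axis) clear the upper tier. Origin: centre of its underside, 30 mm above the ledge (its top is at 33 mm); z up.
- seat_blue: blue disc, 64 mm in diameter, 3 mm thick, fixed on the turntable's lower tier, centre 108 mm from the turntable's axis; the three discs are 120 degrees apart. Fingers that close tangentially (square to the line from disc to turntable axis) clear the upper tier. Origin: centre of its underside, 30 mm above the ledge (its top is at 33 mm); z up.
- turntable: black plastic two-tier turntable, fixed (does not turn), the cork mat to one side of it. Lower tier: 300 mm in diameter, top face 30 mm above the ledge. Upper tier (thin silver line at its edge): 96 mm in diameter on a central post, 104 to 115 mm above the ledge, with a fixed white disc in its middle, 64 mm across, top at 118 mm. Origin: on the axis, ledge height; z up.
- mill: loose opaque dark steel mill with a domed steel top and a black ring below it, 42 mm in diameter, 95 mm tall, 0.22 kg, upright among the shakers on the cork mat; to be left alone. Origin: centre of its underside; z up.
- bowl: loose green ceramic pinch bowl, about 84 mm across the rim and 36 mm tall, on the ledge beyond the work; to be left alone. Origin: centre of its underside; z up.

How it is judged:
By the outcome, as a careful person would: the job done as asked, in the order asked, and still so for the second after the job is handed in, with the robot touching nothing.
It also fails if it takes over 115 s, if anything falls off the work surface, if the arm or the gripper's body presses on something with over 40 N, if the wrist force passes 120 N, or if a joint passes its speed limit or range.

### The arm

A 7-joint arm with a two-finger parallel gripper is mounted at the origin on the work surface. World frame = base frame: x ahead of the robot, y to its left, z up, the work surface at z = 0. Lengths are in m, angles in rad, forces in N, time in s.
With the tool pointing down it reaches from about 0.4 to 0.75 m from the base axis. Payload 19.5 kg.
Tool frame: the origin (TCP) lies at the very end of the fingers, on their centre line; the grasp point (between the pads) lies 19 mm behind it; z points along the fingers, y is the line along which they close (so a half turn about z gives the same grasp; the last joint's range is limited). The gripper opens to 85 mm and grips with 20 to 120 N. Pads are 22 mm wide; open, the fingers measure 114 mm over their backs; the gripper's body (76 mm by 85 mm) begins 54 mm behind the grasp point. The pads swing forward as they close: fully open they stand 13 mm farther back than shut.
Start: joints at [-1.253, 0.707, -0.028, 1.485, 0.022, 0.951, -0.075], TCP at [0.202, 0.538, 0.231] pointing down, gripper open.
Joint ranges: [-2.71, 2.71], [-0.32, 2.16], [-1.57, 1.52], [0, 2.45], [-1.46, 4.6], [0, 2.02], [-2.83, 2.83]. Speed limits (rad/s): [1.89, 1.89, 2.57, 2.57, 3.01, 3.01, 3.01].

### API

Orientations are given as a unit quaternion [w, x, y, z].
In Python, from rig import monitor, vision, ticket, spotter gives the robot as it stands.
- The arm moves only by the tool arm_command, never from a script. Its arguments are lists of equal length, an entry for each row: "slide": the shift along the tool's x, y, z in shares of 0.5 m (1.0 is 0.5 m), a list of three; "dr": the turn, a rotation vector about the tool's x, y, z in parts of the range, where 1.0 means 90 degrees, a list of three. In form: {"slide": [[tx, ty, tz], ...], "dr": [[ax, ay, az], ...]}. A call has 1 to 8 rows; each row is the pose to reach, as a shift and turn from the pose commanded when the call began, along the tool's axes at that moment; what a row does not reach only later rows make up. A row lasts 1/10 s, in which the tool goes at most 50 mm and 8.59 degrees, less where a joint would pass 70% of its speed; a pose out of reach is approached as far as the arm can. Shift and turn numbers lie between -1 and 1, and a call with a number outside is refused. A call with a gripper value outside its range is refused whole. "hand" is the finger opening in cm, from 0 to 8.54, set as the call begins (left out, the last holds). The fingers move at their own pace and stop on an object; the grip force is fixed at half the most. Time passes only in rows, so rows that repeat a pose let the fingers close. It gives the time, the measured TCP pose, the force, the opening and the grip force at its end, in the units of the state.
- monitor.observe(): the state, without advancing time (a new reading comes with each control period).
- vision.capture(name): name is "scene" or "top" or "wrist"; returns a dict with "pixels" (480x640x3 uint8, blue, green, red), "z_map" (480x640 float32, m along the optical axis (not along the pixel's ray), 0 where there is no reading), "camera_matrix" (3x3 intrinsics, pixels), "T" (4x4, takes a point from camera to world coordinates). Camera axes: x right, y down, z forward; pixel columns grow to the right and rows downward; lengths in m; the calibration is good to about 2 mm. A picture is of the moment at which its call begins.
- ticket.close_job(): hands the job in; it is judged then, once.
Trained networks look in the newest picture that a camera, given by its name, has taken for a name from the list of things; names that differ only in an ending like _2 or _b are one class to them, and where a whole thing is asked for, a point or a joint stands for the part that bears it (a point fixed in the world has none). Each returns a list of dicts, best first, with "p" (0 to 1); they miss things now and then, are a little off and sometimes report something else, mostly with a low value. They report only what shows in the picture. A call takes as long as a camera call.
- spotter.recognise(camera, label): "bbox" ([left, top, right, bottom] in pixels, round what is visible of it).
- spotter.silhouettes(camera, label): "region" (480x640 bool, what is visible of it) and "bbox" ([left, top, right, bottom] in pixels, round what is visible of it).
- spotter.spot_point(camera, label): "location" ([column, row] in pixels: a listed point, or the origin of a listed thing).
The state is a dict: "time": time; "joint_positions": joint angles; "qvel": joint speeds; "joint_torque": joint torques, N m; "tcp_pos": TCP position; "orientation": TCP orientation; "force": force on the tool from outside, world axes, zero at the start; "ft_torque": the same for the moment, N m; "finger_gap": opening from 0.0 (shut) to 1.0 (fully open); "gripper_force": force on a finger pad.
Only numpy, scipy, OpenCV 4.12 (cv2) and the standard library are available. Lean on these libraries where they do the work, as an engineer would, in place of code of your own. Each camera call takes 0.05 s, during which the arm holds its last target. There are 200 camera calls.

## Working session

There is one attempt and no reset: what is moved stays moved. The work goes in short steps, Python scripts to look and compute and a tool call to move; the robot and the scene stay as the last step left them, time stands still between calls to the robot, and variables do not carry over. Pictures are saved under pics/ and viewed, at most 14 in all, crops included, and the job is handed in when it is done.

Besides the shell and the picture viewer there is one more tool, called after ">>>" by a JSON object that holds its "name" and its "arguments", one argument or row to a line. arm_command: Moves the arm, as the interface text tells. Its arguments: {"type":"object","properties":{"slide":{"type":"array"},"dr":{"type":"array"},"hand":{"type":"number"}},"required":["slide","dr"]}

```bash
ls; mkdir -p pics; python3 - <<'E'
from rig import monitor, vision, ticket, spotter
import cv2,numpy as np
s=monitor.observe();print(s['time'],s['tcp_pos'],s['orientation'],s['finger_gap'])
ims=[]
for c in ['scene','top']:
    d=vision.capture(c);cv2.imwrite(f'pics/{c}0.png',d['pixels'])
    K=d['camera_matrix'];T=d['T'];Z=d['z_map'];print(c,T[:3,3])
    for l in ['shaker_red','shaker_yellow','shaker_blue','shaker_white','mill','bowl','seat_red','seat_yellow','seat_blue','turntable']:
        for r in spotter.silhouettes(c,l)[:2]:
            m=r['region']&(Z>0);v,u=np.nonzero(m);z=Z[m]
            P=(np.c_[(u-K[0,2])*z/K[0,0],(v-K[1,2])*z/K[1,1],z])@T[:3,:3].T+T[:3,3]
            print(l,round(r['p'],2),r['bbox'],len(z),np.median(P,0).round(3),P.min(0).round(3),P.max(0).round(3))
E
```

```text
pics
0.0 [0.20236902 0.53792426 0.23083869] [-6.90477212e-05  1.78939923e-01  9.83859847e-01 -5.47989929e-04] 0.996175390395594
scene [1.41525106 0.07013944 0.89181181]
shaker_red 0.64 [190.3, 221.9, 219.0, 265.1] 812 [ 0.639 -0.246  0.067] [ 0.506 -0.312  0.   ] [ 0.649 -0.23   0.102]
shaker_yellow 0.58 [240.5, 168.1, 259.5, 206.3] 649 [ 0.444 -0.179  0.066] [ 0.285 -0.231 -0.002] [ 0.454 -0.161  0.102]
shaker_yellow 0.49 [433.7, 240.2, 464.1, 262.2] 519 [0.597 0.279 0.033] [0.562 0.248 0.027] [0.629 0.312 0.037]
shaker_blue 0.65 [267.2, 203.0, 287.7, 244.0] 721 [ 0.568 -0.098  0.067] [ 0.479 -0.139  0.001] [ 0.577 -0.08   0.103]
shaker_white 0.66 [243.4, 168.2, 258.6, 208.5] 634 [ 0.444 -0.178  0.065] [ 0.396 -0.201  0.004] [ 0.454 -0.161  0.102]
shaker_white 0.55 [217.6, 194.7, 238.6, 236.5] 719 [ 0.542 -0.214  0.065] [ 0.441 -0.268  0.001] [ 0.551 -0.197  0.102]
mill 0.67 [177.0, 188.6, 202.3, 219.3] 638 [ 0.509 -0.314  0.06 ] [ 0.372 -0.354 -0.004] [ 0.52  -0.299  0.101]
mill 0.16 [351.7, 224.3, 377.3, 246.6] 465 [0.558 0.097 0.033] [0.522 0.067 0.026] [0.588 0.129 0.037]
bowl 0
[... 1037 characters left out ...]
.259  0.001] [ 0.553 -0.198  0.104]
mill 0.59 [486.5, 289.6, 524.1, 313.9] 783 [ 0.492 -0.311  0.09 ] [ 0.473 -0.366 -0.   ] [ 0.516 -0.299  0.102]
bowl 0.76 [280.2, 125.4, 329.0, 170.5] 1712 [0.769 0.011 0.018] [ 0.721 -0.03  -0.001] [0.805 0.051 0.04 ]
seat_red 0.84 [132.1, 230.8, 168.3, 267.3] 1072 [0.594 0.279 0.033] [0.561 0.248 0.027] [0.625 0.312 0.038]
seat_blue 0.76 [237.9, 251.0, 274.9, 289.0] 1037 [0.553 0.096 0.033] [0.523 0.065 0.028] [0.583 0.127 0.038]
turntable 0.6 [108.0, 198.8, 288.6, 377.1] 20351 [0.512 0.187 0.03 ] [ 0.37   0.05  -0.005] [0.674 0.359 0.123]
turntable 0.56 [442.5, 206.4, 481.8, 238.1] 816 [ 0.619 -0.245  0.097] [ 0.602 -0.29  -0.   ] [ 0.644 -0.23   0.103]
```

View pics/top0.png

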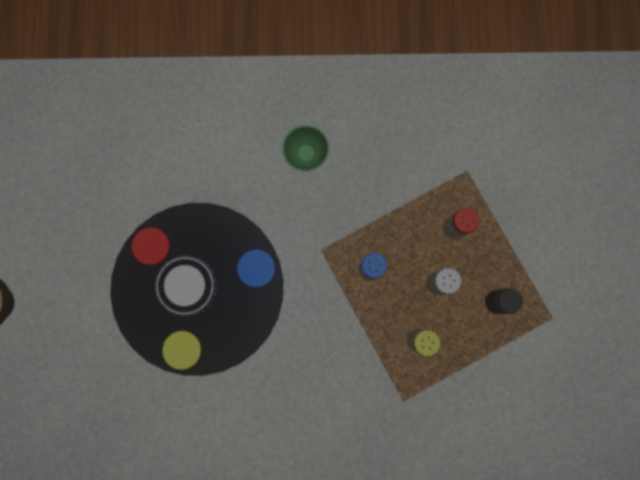

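View pics/scene0.png

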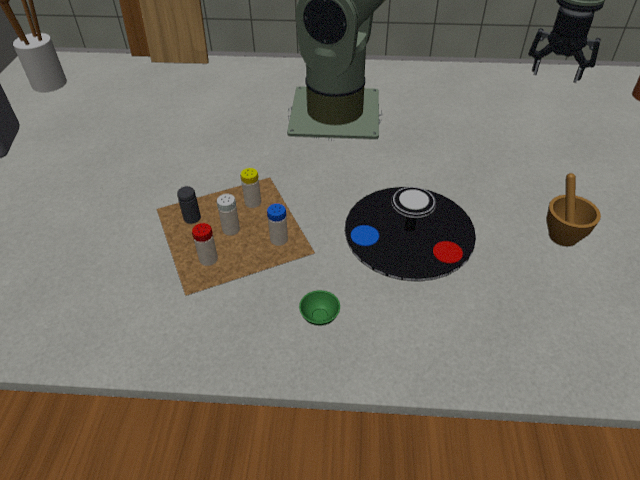

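The pictures agree. In the top view the caps are at red (466,220), white (448,281), blue (374,265) and yellow (427,343), with the mill at (510,300). The discs are at red (150,246), blue (256,268), yellow (181,350) and white (184,286). Next I refine the centres using the known heights.

```bash
cat > h.py <<'E'
import numpy as np,cv2
from rig import monitor,vision,spotter
from scipy.spatial.transform import Rotation as Ro
def cloud(d):
    K,T,Z=d['camera_matrix'],d['T'],d['z_map'];v,u=np.mgrid[:480,:640]
    P=np.stack([(u-K[0,2])*Z/K[0,0],(v-K[1,2])*Z/K[1,1],Z],-1)@T[:3,:3].T+T[:3,3]
    P[Z==0]=np.nan;return P
def onplane(d,uv,h):
    K,T=d['camera_matrix'],d['T'];r=T[:3,:3]@np.linalg.solve(K,[uv[0],uv[1],1.]);o=T[:3,3]
    return (o+r*(h-o[2])/r[2])[:2]
def color(d,c):
    H=cv2.cvtColor(d['pixels'],cv2.COLOR_BGR2HSV);h,s,v=[H[...,i].astype(int) for i in range(3)]
    if c=='white': return (s<40)&(v>110)
    ok=(s>110)&(v>50)
    return ok&{'red':(h<8)|(h>172),'yellow':(h>22)&(h<36),'blue':(h>100)&(h<125)}[c]
def blob(d,c,xy,h,rad):
    """centroid of colour c near world xy, re-projected on plane h -> xy, equivalent-diameter, npix"""
    K,T=d['camera_matrix'],d['T'];p=T[:3,:3].T@(np.array([*xy,h])-T[:3,3]);uv=(K@p)[:2]/p[2]
    R=rad*K[0,0]/p[2];m=color(d,c);v,u=np.nonzero(m);k=np.hypot(u-uv[0],v-uv[1])<R
    if k.sum()<20:return None
    q=cv2.minEnclosingCircle(np.c_[u[k],v[k]].astype(np.float32))
    return onplane(d,(u[k].mean(),v[k].mean()),h).round(4),onplane(d,q[0],h).round(4),round(2*q[1]*p[2]/K[0,0],4),int(k.sum())
def go(x,y,z,yaw):
    """slide (cm), dr (deg) to target tool-down pose, yaw(deg) of tool y axis"""
    s=monitor.observe();w,a,b,c=s['orientation'];R=Ro.from_quat([a,b,c,w])
    t=np.radians(yaw);Y=np.array([np.cos(t),np.sin(t),0]);Z=np.array([0,0,-1.]);G=Ro.from_matrix(np.c_[np.cross(Y,Z),Y,Z])
    return (R.inv().apply(np.array([x,y,z])-s['tcp_pos'])*100).round(2).tolist(),(R.inv()*G).as_rotvec(degrees=True).round(2).tolist()
def tyaw():
    w,a,b,c=monitor.observe()['orientation'];y=Ro.from_quat([a,b,c,w]).apply([0,1,0]);return np.degrees(np.arctan2(y[1],y[0]))
E
python3 - <<'E'
from h import *
S={'red':(.619,-.246),'yellow':(.429,-.178),'blue':(.55,-.098),'white':(.525,-.213)}
D={'red':(.594,.279),'blue':(.553,.096),'yellow':(.42,.22)}
for c in ['top','scene']:
    d=vision.capture(c);P=cloud(d)
    for n,xy in S.items():
        k=(np.hypot(P[...,0]-xy[0],P[...,1]-xy[1])<.035)&(P[...,2]>.094)&(P[...,2]<.105)
        q=P[k][:,:2];print(c,n,blob(d,n,xy,.099,.03) if c=='top' else '',q.mean(0).round(4),((q.max(0)+q.min(0))/2).round(4),np.ptp(q,axis=0).round(3),k.sum())
    for n,xy in D.items(): print(c,'seat',n,blob(d,n,xy,.033,.05))
    k=(np.hypot(P[...,0]-.52,P[...,1]-.2)<.1)&(P[...,2]>.108)&(P[...,2]<.125);q=P[k][:,:2]
    print(c,'upper',q.mean(0).round(4),((q.max(0)+q.min(0))/2).round(4),np.ptp(q,axis=0).round(3))
    k=(np.hypot(P[...,0]-.492,P[...,1]+.311)<.04)&(P[...,2]>.08);print('mill',P[k].mean(0).round(3))
print(monitor.observe()['force'])
E
```

```text
top red (array([ 0.623 , -0.2503]), array([ 0.6229, -0.2502]), np.float64(0.0435), 547) [ 0.623 -0.251] [ 0.6227 -0.251 ] [0.041 0.04 ] 499
top yellow (array([ 0.4274, -0.1823]), array([ 0.4275, -0.1819]), np.float64(0.0436), 577) [ 0.4272 -0.1823] [ 0.4269 -0.1823] [0.041 0.039] 528
top blue (array([ 0.5513, -0.1004]), array([ 0.5512, -0.1006]), np.float64(0.0396), 468) [ 0.5514 -0.1009] [ 0.5512 -0.1007] [0.04  0.041] 507
top white (array([ 0.5259, -0.2194]), array([ 0.526 , -0.2194]), np.float64(0.0387), 433) [ 0.5253 -0.2183] [ 0.5258 -0.2181] [0.04  0.041] 513
top seat red (array([0.5941, 0.2794]), array([0.5941, 0.2792]), np.float64(0.0674), 1174)
top seat blue (array([0.5537, 0.0971]), array([0.5536, 0.0971]), np.float64(0.0667), 1169)
top seat yellow (array([0.4161, 0.223 ]), array([0.416 , 0.2228]), np.float64(0.0666), 1189)
top upper [0.5206 0.1984] [0.5206 0.1996] [0.095 0.096]
mill [ 0.493 -0.318  0.093]
scene red  [ 0.6273 -0.2503] [ 0.6263 -0.2504] [0.045 0.041] 223
scene yellow  [ 0.4316 -0.1821] [ 0.4306 -0.1816] [0.043 0.042] 162
scene blue  [ 0.5561 -0.1004] [ 0.5544 -0.1009] [0.041 0.039] 200
scene white  [ 0.5299 -0.2177] [ 0.528  -0.2184] [0.042 0.042] 193
scene seat red (array([0.595 , 0.2803]), array([0.5945, 0.2805]), np.float64(0.0667), 548)
scene seat blue (array([0.5548, 0.0977]), array([0.5533, 0.0978]), np.float64(0.0662), 499)
scene seat yellow None
scene upper [0.5292 0.1993] [0.5236 0.1997] [0.097 0.096]
mill [ 0.503 -0.317  0.091]
[0.13758562 0.06094489 0.52394747]
```

Measurements agree with the given sizes: disc radius is 108 mm and the axis is (0.5213, 0.1998). I'll grasp each shaker at its placing yaw, starting with yellow.

```bash
python3 - <<'E'
from h import *
print(go(.47,.15,.24,77.6));print(go(.4273,-.1823,.22,77.6))
E
```

```text
([-38.71, -26.91, -0.87], [-0.01, -0.0, -8.21])
([-46.41, -59.52, 1.13], [-0.01, -0.0, -8.21])
```

Careful with the scale: shifts go in shares of 0.5 m and turns go in shares of 90 degrees. That gives: -38.7 cm / 50 = -0.774, -26.9 cm / 50 = -0.538, -8.2 degrees / 90 = -0.0911.

>>> {"name": "arm_command", "arguments": {
  "slide": [
    [-0.774,-0.538,-0.018],
    [-0.774,-0.538,-0.018],
    [-0.774,-0.538,-0.018],
    [-0.774,-0.538,-0.018],
    [-0.774,-0.538,-0.018],
    [-0.774,-0.538,-0.018],
    [-0.774,-0.538,-0.018],
    [-0.774,-0.538,-0.018]
  ],
  "dr": [
    [0,0,-0.0911],
    [0,0,-0.0911],
    [0,0,-0.0911],
    [0,0,-0.0911],
    [0,0,-0.0911],
    [0,0,-0.0911],
    [0,0,-0.0911],
    [0,0,-0.0911]
  ],
  "hand": 6.4
}}

```text
time: 2.0
tcp_pos: [0.4303, 0.2071, 0.2391]
orientation: [0.0, 0.108, 0.994, 0.0]
force: [0.5, 1.5, 0.1]
finger_gap: 0.752
gripper_force: 0.0
```

```bash
python3 - <<'E'
from h import *
s=monitor.observe();print(s['time'],s['tcp_pos'],tyaw(),s['finger_gap'],s['qvel'].round(2) if hasattr(s['qvel'],'round') else s['qvel'])
print(go(.4273,-.1823,.22,77.6))
E
```

```text
2.0 [0.43030644 0.20708262 0.23914254] 77.58988459936495 0.7524889453009243 [ 1.1   0.07 -0.08 -0.2   0.06  0.13  1.  ]
([-8.07, -38.09, 1.91], [0.01, 0.02, -0.01])
```

Scaled: -36 cm / 50 = -0.72, -7 cm / 50 = -0.14.

>>> {"name": "arm_command", "arguments": {
  "slide": [
    [-0.14,-0.72,0.01],
    [-0.14,-0.72,0.01],
    [-0.14,-0.72,0.01],
    [-0.14,-0.72,0.01],
    [-0.14,-0.72,0.01],
    [-0.14,-0.72,0.01],
    [-0.14,-0.72,0.01],
    [-0.14,-0.72,0.01]
  ],
  "dr": [
    [0,0,0],
    [0,0,0],
    [0,0,0],
    [0,0,0],
    [0,0,0],
    [0,0,0],
    [0,0,0],
    [0,0,0]
  ]
}}

```text
time: 2.8
tcp_pos: [0.4194, -0.1624, 0.2339]
orientation: [-0.0, 0.111, 0.994, -0.001]
force: [0.8, 1.5, -0.1]
finger_gap: 0.748
gripper_force: 0.0
```

>>> {"name": "arm_command", "arguments": {
  "slide": [
    [0,0,0],
    [0,0,0],
    [0,0,0]
  ],
  "dr": [
    [0,0,0],
    [0,0,0],
    [0,0,0]
  ]
}}

```text
time: 3.1
tcp_pos: [0.4206, -0.1566, 0.2341]
orientation: [0.0, 0.107, 0.994, 0.0]
force: [-0.1, -0.0, -0.4]
finger_gap: 0.751
gripper_force: 0.0
```

```bash
python3 - <<'E'
from h import *
s=monitor.observe();print(s['time'],s['tcp_pos'],tyaw(),np.round(s['qvel'],2),np.round(s['joint_positions'],2))
print(go(.4273,-.1823,.16,77.6))
d=vision.capture('wrist');cv2.imwrite('pics/w1.png',d['pixels']);print(d['T'].round(3))
for h in (.099,):print(blob(d,'yellow',(.4273,-.1823),h,.04))
P=cloud(d);k=(np.hypot(P[...,0]-.4273,P[...,1]+.1823)<.035)&(abs(P[...,2]-.099)<.006);print(P[k].mean(0).round(4),k.sum())
E
```

```text
3.1 [ 0.42059305 -0.15662547  0.23405695] 77.67733456324002 [-0.01 -0.    0.   -0.    0.    0.    0.  ] [ 0.41  0.53 -0.2   1.91  0.15  0.72  1.48]
([-1.2, -2.37, 7.41], [0.01, 0.0, 0.08])
[[ 0.212  0.936  0.28   0.35 ]
 [ 0.977 -0.204 -0.06  -0.142]
 [ 0.001  0.286 -0.958  0.377]
 [ 0.     0.     0.     1.   ]]
(array([ 0.4268, -0.1819]), array([ 0.4262, -0.1817]), np.float64(0.0429), 2189)
[ 0.4278 -0.1827  0.0987] 2084
```

Scaled: 18.9 cm / 50 = 0.378, 7.4 cm / 50 = 0.148.

>>> {"name": "arm_command", "arguments": {
  "slide": [
    [-0.024,-0.048,0.08],
    [-0.024,-0.048,0.148],
    [-0.024,-0.048,0.2],
    [-0.024,-0.048,0.26],
    [-0.024,-0.048,0.32],
    [-0.024,-0.048,0.36],
    [-0.024,-0.048,0.378],
    [-0.024,-0.048,0.378]
  ],
  "dr": [
    [0,0,0],
    [0,0,0],
    [0,0,0],
    [0,0,0],
    [0,0,0],
    [0,0,0],
    [0,0,0],
    [0,0,0]
  ]
}}

```text
time: 3.95
tcp_pos: [0.4269, -0.1831, 0.0445]
orientation: [-0.001, 0.108, 0.994, 0.0]
force: [-0.8, 0.6, 0.3]
finger_gap: 0.752
gripper_force: 0.0
```

>>> {"name": "arm_command", "arguments": {
  "slide": [
    [0,0,0],
    [0,0,0],
    [0,0,0],
    [0,0,0],
    [0,0,0],
    [0,0,0],
    [0,0,0]
  ],
  "dr": [
    [0,0,0],
    [0,0,0],
    [0,0,0],
    [0,0,0],
    [0,0,0],
    [0,0,0],
    [0,0,0]
  ],
  "hand": 2
}}

```text
time: 4.65
tcp_pos: [0.4275, -0.1837, 0.0461]
orientation: [0.001, 0.108, 0.994, -0.0]
force: [-0.3, 1.4, 7.8]
finger_gap: 0.475
gripper_force: 59.5
```

```bash
python3 - <<'E'
from h import *
s=monitor.observe();print(s['time'],s['tcp_pos'],tyaw(),s['finger_gap'],s['gripper_force'],s['force'])
d=vision.capture('wrist');cv2.imwrite('pics/w2.png',d['pixels'])
E
```

```text
4.65 [ 0.42748281 -0.18373067  0.04611672] 77.5918887045481 0.47514406517408014 59.45354908704758 [-0.25717345  1.41791089  7.83326949]
```

View pics/w2.png

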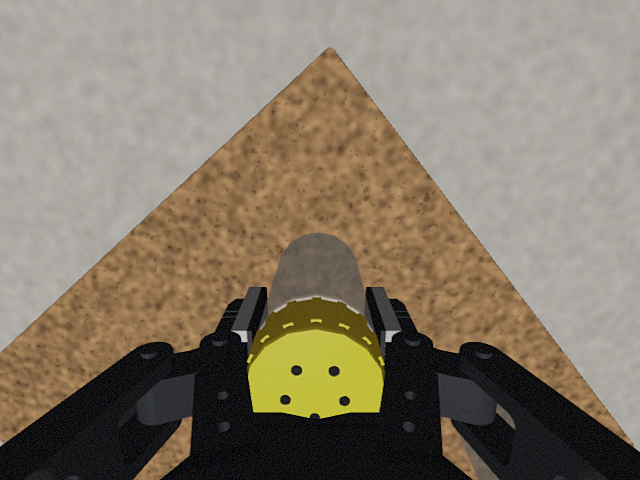

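The yellow cap, centred near (315,370), sits squarely between the pads, so the grip is good. Now lift and carry.

Scaled: 39.5 cm / 50 = 0.79, -20 cm / 50 = -0.4.

>>> {"name": "arm_command", "arguments": {
  "slide": [
    [0,0,-0.04],
    [0,0,-0.12],
    [0,0,-0.2],
    [0,0,-0.3],
    [0,0,-0.4],
    [0,0,-0.4],
    [0.196,0.79,-0.4],
    [0.196,0.79,-0.4]
  ],
  "dr": [
    [0,0,0],
    [0,0,0],
    [0,0,0],
    [0,0,0],
    [0,0,0],
    [0,0,0],
    [0,0,0],
    [0,0,0]
  ]
}}

```text
time: 5.5
tcp_pos: [0.4238, -0.0833, 0.2457]
orientation: [0.001, 0.11, 0.994, -0.0]
force: [2.6, 0.3, -1.7]
finger_gap: 0.476
gripper_force: 61.1
```

```bash
python3 - <<'E'
from h import *
s=monitor.observe();print(s['time'],s['tcp_pos'],tyaw(),s['finger_gap'],s['gripper_force'],s['force'])
print(go(.4161,.2229,.246,77.6))
E
```

```text
5.5 [ 0.42382064 -0.083257    0.24566708] 77.40665830424389 0.47649619531446674 61.094471141695976 [ 2.63512584  0.28906113 -1.72876048]
([7.43, 29.71, -0.05], [-0.0, 0.09, -0.19])
```

Scaled: 28.8 cm / 50 = 0.576, 7.2 cm / 50 = 0.144.

>>> {"name": "arm_command", "arguments": {
  "slide": [
    [0.144,0.576,0],
    [0.144,0.576,0],
    [0.144,0.576,0],
    [0.144,0.576,0],
    [0.144,0.576,0],
    [0.144,0.576,0],
    [0.144,0.576,0],
    [0.144,0.576,0]
  ],
  "dr": [
    [0,0,0],
    [0,0,0],
    [0,0,0],
    [0,0,0],
    [0,0,0],
    [0,0,0],
    [0,0,0],
    [0,0,0]
  ]
}}

```text
time: 6.3
tcp_pos: [0.4154, 0.2135, 0.2452]
orientation: [0.0, 0.107, 0.994, -0.0]
force: [0.6, -1.2, -0.9]
finger_gap: 0.472
gripper_force: 61.3
```

>>> {"name": "arm_command", "arguments": {
  "slide": [
    [0,0,0],
    [0,0,0],
    [0,0,0]
  ],
  "dr": [
    [0,0,0],
    [0,0,0],
    [0,0,0]
  ]
}}

```text
time: 6.6
tcp_pos: [0.4161, 0.2122, 0.2451]
orientation: [0.0, 0.109, 0.994, -0.0]
force: [-0.8, 1.0, -0.8]
finger_gap: 0.475
gripper_force: 61.3
```

```bash
python3 - <<'E'
from h import *
s=monitor.observe();print(s['time'],s['tcp_pos'],tyaw(),s['finger_gap'],s['gripper_force'],s['force'],np.round(s['qvel'],2))
print(go(.4161,.2229,.078,77.6))
d=vision.capture('wrist');cv2.imwrite('pics/w3.png',d['pixels']);print(blob(d,'yellow',(.416,.223),.033,.045))
E
```

```text
6.6 [0.41613668 0.2121773  0.24512022] 77.50147039179637 0.47540565722116734 61.25234976410866 [-0.80504231  1.02941102 -0.83637233] [-0.  0. -0. -0. -0. -0.  0.]
([0.24, 1.05, 16.71], [-0.0, 0.01, -0.1])
(array([0.4169, 0.2232]), array([0.4172, 0.2233]), np.float64(0.0646), 3434)
```

View pics/w3.png

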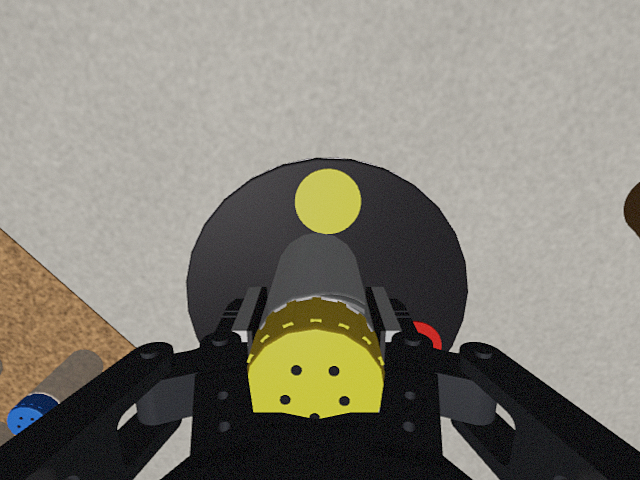

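The disc at (328,201) confirms the measured position, and the shaker is held upright at (315,370). Descend to about 3 mm above the seat.

Scaled: 16.7 cm / 50 = 0.334, 16.2 cm / 50 = 0.324.

>>> {"name": "arm_command", "arguments": {
  "slide": [
    [0.004,0.02,0.04],
    [0.004,0.02,0.12],
    [0.004,0.02,0.2],
    [0.004,0.02,0.26],
    [0.004,0.02,0.3],
    [0.004,0.02,0.324],
    [0.004,0.02,0.334],
    [0.004,0.02,0.334]
  ],
  "dr": [
    [0,0,0],
    [0,0,0],
    [0,0,0],
    [0,0,0],
    [0,0,0],
    [0,0,0],
    [0,0,0],
    [0,0,0]
  ]
}}

```text
time: 7.45
tcp_pos: [0.4161, 0.2229, 0.0777]
orientation: [-0.0, 0.108, 0.994, -0.0]
force: [0.9, 0.2, -1.3]
finger_gap: 0.477
gripper_force: 61.3
```

Scaled: 0.2 cm / 50 = 0.004, 0.1 cm / 50 = 0.002.

>>> {"name": "arm_command", "arguments": {
  "slide": [
    [0,0,0.002],
    [0,0,0.004],
    [0,0,0.004]
  ],
  "dr": [
    [0,0,0],
    [0,0,0],
    [0,0,0]
  ]
}}

```text
time: 7.75
tcp_pos: [0.4163, 0.2232, 0.0763]
orientation: [0.0, 0.108, 0.994, 0.0]
force: [-0.1, 0.0, -0.3]
finger_gap: 0.474
gripper_force: 61.3
```

Scaled: 0.1 cm / 50 = 0.002.

>>> {"name": "arm_command", "arguments": {
  "slide": [
    [0,0,0.002],
    [0,0,0.002]
  ],
  "dr": [
    [0,0,0],
    [0,0,0]
  ]
}}

```text
time: 7.95
tcp_pos: [0.4163, 0.2232, 0.0752]
orientation: [0.0, 0.108, 0.994, 0.0]
force: [-0.2, -0.3, 2.9]
finger_gap: 0.475
gripper_force: 61.7
```

Scaled: 0.05 cm / 50 = 0.001.

>>> {"name": "arm_command", "arguments": {
  "slide": [
    [0,0,0.001],
    [0,0,0.001]
  ],
  "dr": [
    [0,0,0],
    [0,0,0]
  ]
}}

```text
time: 8.15
tcp_pos: [0.4163, 0.2233, 0.075]
orientation: [0.0, 0.108, 0.994, 0.0]
force: [-2.1, -0.2, 15.9]
finger_gap: 0.477
gripper_force: 62.4
```

Contact, exactly at the expected height. Release, rise, and compute the move to red.

>>> {"name": "arm_command", "arguments": {
  "slide": [
    [0,0,0],
    [0,0,0],
    [0,0,0],
    [0,0,0],
    [0,0,0]
  ],
  "dr": [
    [0,0,0],
    [0,0,0],
    [0,0,0],
    [0,0,0],
    [0,0,0]
  ],
  "hand": 6.4
}}

```text
time: 8.65
tcp_pos: [0.4161, 0.2231, 0.0744]
orientation: [-0.0, 0.108, 0.994, -0.0]
force: [-0.2, 0.6, 0.6]
finger_gap: 0.751
gripper_force: 0.0
```

Scaled: -16 cm / 50 = -0.32, -13 cm / 50 = -0.26.

>>> {"name": "arm_command", "arguments": {
  "slide": [
    [0,0,-0.04],
    [0,0,-0.1],
    [0,0,-0.18],
    [0,0,-0.26],
    [0,0,-0.32],
    [0,0,-0.32],
    [0,0,-0.32]
  ],
  "dr": [
    [0,0,0],
    [0,0,0],
    [0,0,0],
    [0,0,0],
    [0,0,0],
    [0,0,0],
    [0,0,0]
  ]
}}

```text
time: 9.35
tcp_pos: [0.4161, 0.2231, 0.2346]
orientation: [0.0, 0.108, 0.994, 0.0]
force: [-1.4, 0.8, -1.5]
finger_gap: 0.752
gripper_force: 0.0
```

```bash
python3 - <<'E'
from h import *
s=monitor.observe();print(s['time'],s['tcp_pos'],tyaw(),s['finger_gap'])
print(go(.52,0,.235,17.6),go(.623,-.2505,.235,-42.4))
d=vision.capture('top');P=cloud(d);k=(np.hypot(P[...,0]-.4165,P[...,1]-.223)<.035)&(abs(P[...,2]-.128)<.008);print(P[k].mean(0).round(4) if k.any() else k.sum(),k.sum())
E
```

```text
9.35 [0.41612985 0.22306189 0.23456053] 77.57424513343737 0.7523910729653149
([-14.94, -19.55, -0.04], [0.03, 0.02, 59.97]) ([-30.39, -41.8, -0.04], [0.04, 0.0, 119.97])
[0.4209 0.2212 0.1276] 412
```

Scaled: -19.6 cm / 50 = -0.392, -14.9 cm / 50 = -0.298, 60 degrees / 90 = 0.6667.

>>> {"name": "arm_command", "arguments": {
  "slide": [
    [-0.298,-0.392,0],
    [-0.298,-0.392,0],
    [-0.298,-0.392,0],
    [-0.298,-0.392,0],
    [-0.298,-0.392,0],
    [-0.298,-0.392,0],
    [-0.298,-0.392,0],
    [-0.298,-0.392,0]
  ],
  "dr": [
    [0,0,0.6667],
    [0,0,0.6667],
    [0,0,0.6667],
    [0,0,0.6667],
    [0,0,0.6667],
    [0,0,0.6667],
    [0,0,0.6667],
    [0,0,0.6667]
  ]
}}

```text
time: 10.2
tcp_pos: [0.5191, -0.0003, 0.2333]
orientation: [-0.001, 0.592, 0.806, -0.001]
force: [-0.6, 0.4, 0.2]
finger_gap: 0.751
gripper_force: 0.0
```

```bash
python3 - <<'E'
from h import *
s=monitor.observe();print(s['time'],s['tcp_pos'],tyaw(),s['finger_gap'],np.round(s['qvel'],2))
print(go(.623,-.2505,.235,-42.4))
E
```

```text
10.2 [ 5.19103987e-01 -3.29991646e-04  2.33273866e-01] 17.41991889682637 0.7505206109229301 [ 0.01 -0.01 -0.05 -0.    0.04  0.01  0.14]
([-26.98, 2.42, -0.18], [-0.11, 0.07, 59.82])
```

Scaled: -27 cm / 50 = -0.54, 2.4 cm / 50 = 0.048, 60 degrees / 90 = 0.6667.

>>> {"name": "arm_command", "arguments": {
  "slide": [
    [-0.54,0.048,0],
    [-0.54,0.048,0],
    [-0.54,0.048,0],
    [-0.54,0.048,0],
    [-0.54,0.048,0],
    [-0.54,0.048,0],
    [-0.54,0.048,0],
    [-0.54,0.048,0]
  ],
  "dr": [
    [0,0,0.6667],
    [0,0,0.6667],
    [0,0,0.6667],
    [0,0,0.6667],
    [0,0,0.6667],
    [0,0,0.6667],
    [0,0,0.6667],
    [0,0,0.6667]
  ]
}}

```text
time: 11.0
tcp_pos: [0.6236, -0.2506, 0.233]
orientation: [-0.001, 0.915, 0.404, -0.001]
force: [0.2, 0.5, -0.4]
finger_gap: 0.751
gripper_force: 0.0
```

>>> {"name": "arm_command", "arguments": {
  "slide": [
    [0,0,0],
    [0,0,0]
  ],
  "dr": [
    [0,0,0],
    [0,0,0]
  ]
}}

```text
time: 11.2
tcp_pos: [0.6239, -0.2498, 0.2344]
orientation: [-0.0, 0.914, 0.406, -0.0]
force: [0.6, 0.5, 0.2]
finger_gap: 0.748
gripper_force: 0.0
```

```bash
python3 - <<'E'
from h import *
s=monitor.observe();print(s['time'],s['tcp_pos'],tyaw(),s['finger_gap'],np.round(s['qvel'],2))
d=vision.capture('wrist');cv2.imwrite('pics/w4.png',d['pixels']);print(blob(d,'red',(.623,-.2505),.099,.04))
print(go(.623,-.2505,.046,-42.4))
E
```

```text
11.2 [ 0.62391372 -0.24982412  0.23440828] -42.09517468709463 0.7476599330839916 [ 0.   -0.    0.01 -0.   -0.01  0.   -0.02]
(array([ 0.627 , -0.2504]), array([ 0.6274, -0.2504]), np.float64(0.0428), 2216)
([-0.11, -0.03, 18.85], [-0.01, -0.01, 0.24])
```

Scaled: 18.8 cm / 50 = 0.376, 18 cm / 50 = 0.36.

>>> {"name": "arm_command", "arguments": {
  "slide": [
    [0,0,0.08],
    [0,0,0.16],
    [0,0,0.22],
    [0,0,0.28],
    [0,0,0.33],
    [0,0,0.36],
    [0,0,0.376],
    [0,0,0.376]
  ],
  "dr": [
    [0,0,0],
    [0,0,0],
    [0,0,0],
    [0,0,0],
    [0,0,0],
    [0,0,0],
    [0,0,0],
    [0,0,0]
  ]
}}

```text
time: 12.05
tcp_pos: [0.6238, -0.2503, 0.0463]
orientation: [-0.0, 0.915, 0.404, -0.0]
force: [0.2, -0.0, 1.0]
finger_gap: 0.751
gripper_force: 0.0
```

>>> {"name": "arm_command", "arguments": {
  "slide": [
    [0,0,0],
    [0,0,0],
    [0,0,0],
    [0,0,0],
    [0,0,0],
    [0,0,0],
    [0,0,0]
  ],
  "dr": [
    [0,0,0],
    [0,0,0],
    [0,0,0],
    [0,0,0],
    [0,0,0],
    [0,0,0],
    [0,0,0]
  ],
  "hand": 2
}}

```text
time: 12.75
tcp_pos: [0.6245, -0.2508, 0.0479]
orientation: [0.001, 0.915, 0.404, 0.001]
force: [0.4, 0.5, 5.5]
finger_gap: 0.472
gripper_force: 59.9
```

```bash
python3 - <<'E'
from h import *
s=monitor.observe();print(s['time'],s['tcp_pos'],tyaw(),s['finger_gap'],s['gripper_force'],s['force'])
x,y,z=s['tcp_pos'];print(go(x,y,.25,-42.4),go(.61,0,.25,-42.4),go(.5941,.2795,.25,-42.4))
d=vision.capture('wrist');cv2.imwrite('pics/w5.png',d['pixels'])
E
```

```text
12.75 [ 0.62453306 -0.25075343  0.04791691] -42.397474285874274 0.4723696221731788 59.944287054240704 [0.36194688 0.52262922 5.49272788]
([0.01, 0.04, -20.21], [0.11, -0.03, 0.0]) ([17.55, -17.94, -20.23], [0.11, -0.03, 0.0]) ([37.12, -37.96, -20.26], [0.11, -0.03, 0.0])
```

View pics/w5.png

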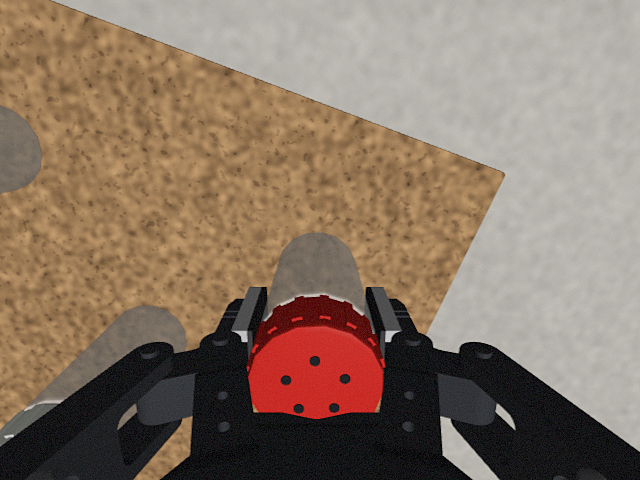

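The red cap at (316,370) is held squarely. Lift and carry.

Scaled: -38 cm / 50 = -0.76, 37.1 cm / 50 = 0.742.

>>> {"name": "arm_command", "arguments": {
  "slide": [
    [0,0,-0.04],
    [0,0,-0.12],
    [0,0,-0.2],
    [0,0,-0.3],
    [0,0,-0.4],
    [0,0,-0.4],
    [0.742,-0.76,-0.404],
    [0.742,-0.76,-0.404]
  ],
  "dr": [
    [0,0,0],
    [0,0,0],
    [0,0,0],
    [0,0,0],
    [0,0,0],
    [0,0,0],
    [0,0,0],
    [0,0,0]
  ]
}}

```text
time: 13.6
tcp_pos: [0.6176, -0.1502, 0.2472]
orientation: [0.0, 0.915, 0.402, 0.0]
force: [1.9, 0.5, -1.1]
finger_gap: 0.475
gripper_force: 61.3
```

```bash
python3 - <<'E'
from h import *
s=monitor.observe();print(s['time'],s['tcp_pos'],tyaw(),s['finger_gap'])
print(go(.5941,.2795,.248,-42.4))
E
```

```text
13.6 [ 0.61761033 -0.15019747  0.24722086] -42.5351929773869 0.47486230479905506
([30.07, -30.78, -0.09], [0.04, -0.02, -0.14])
```

Scaled: -30.2 cm / 50 = -0.604, 29.6 cm / 50 = 0.592.

>>> {"name": "arm_command", "arguments": {
  "slide": [
    [0.592,-0.604,0],
    [0.592,-0.604,0],
    [0.592,-0.604,0],
    [0.592,-0.604,0],
    [0.592,-0.604,0],
    [0.592,-0.604,0],
    [0.592,-0.604,0],
    [0.592,-0.604,0]
  ],
  "dr": [
    [0,0,0],
    [0,0,0],
    [0,0,0],
    [0,0,0],
    [0,0,0],
    [0,0,0],
    [0,0,0],
    [0,0,0]
  ]
}}

```text
time: 14.4
tcp_pos: [0.5956, 0.2509, 0.2475]
orientation: [-0.0, 0.915, 0.404, 0.0]
force: [1.0, 0.1, -1.3]
finger_gap: 0.474
gripper_force: 61.3
```

>>> {"name": "arm_command", "arguments": {
  "slide": [
    [0,0,0],
    [0,0,0],
    [0,0,0]
  ],
  "dr": [
    [0,0,0],
    [0,0,0],
    [0,0,0]
  ]
}}

```text
time: 14.7
tcp_pos: [0.5964, 0.2478, 0.2472]
orientation: [0.0, 0.915, 0.403, 0.0]
force: [0.3, -0.5, -1.1]
finger_gap: 0.472
gripper_force: 61.4
```

```bash
python3 - <<'E'
from h import *
s=monitor.observe();print(s['time'],s['tcp_pos'],tyaw(),s['finger_gap'],np.round(s['joint_positions'],2))
print(go(.5941,.2795,.080,-42.4))
d=vision.capture('wrist');print(blob(d,'red',(.594,.2795),.033,.045))
E
```

```text
14.7 [0.59636134 0.24778163 0.2471874 ] -42.47325911619011 0.4724019518343462 [-0.63  0.86  0.47  1.17 -0.38  1.2  -0.91]
([2.19, -2.32, 16.72], [0.03, 0.0, -0.07])
(array([0.5968, 0.2797]), array([0.5967, 0.2797]), np.float64(0.0655), 3604)
```

Scaled: 16.7 cm / 50 = 0.334, -2.2 cm / 50 = -0.044.

>>> {"name": "arm_command", "arguments": {
  "slide": [
    [0.044,-0.044,0],
    [0.044,-0.044,0.08],
    [0.044,-0.044,0.16],
    [0.044,-0.044,0.24],
    [0.044,-0.044,0.3],
    [0.044,-0.044,0.324],
    [0.044,-0.044,0.334],
    [0.044,-0.044,0.334]
  ],
  "dr": [
    [0,0,0],
    [0,0,0],
    [0,0,0],
    [0,0,0],
    [0,0,0],
    [0,0,0],
    [0,0,0],
    [0,0,0]
  ]
}}

```text
time: 15.55
tcp_pos: [0.5953, 0.2796, 0.0806]
orientation: [0.0, 0.915, 0.403, 0.0]
force: [0.5, -0.2, -1.0]
finger_gap: 0.475
gripper_force: 61.5
```

Scaled: 0.2 cm / 50 = 0.004, 0.1 cm / 50 = 0.002.

>>> {"name": "arm_command", "arguments": {
  "slide": [
    [0,0,0.002],
    [0,0,0.004],
    [0,0,0.004]
  ],
  "dr": [
    [0,0,0],
    [0,0,0],
    [0,0,0]
  ]
}}

```text
time: 15.85
tcp_pos: [0.595, 0.28, 0.0784]
orientation: [0.0, 0.915, 0.403, 0.0]
force: [-0.5, -0.0, -1.7]
finger_gap: 0.473
gripper_force: 61.5
```

Scaled: 0.1 cm / 50 = 0.002.

>>> {"name": "arm_command", "arguments": {
  "slide": [
    [0,0,0.002],
    [0,0,0.002]
  ],
  "dr": [
    [0,0,0],
    [0,0,0]
  ]
}}

```text
time: 16.05
tcp_pos: [0.5949, 0.2799, 0.077]
orientation: [0.0, 0.915, 0.403, 0.0]
force: [0.5, 0.6, -0.6]
finger_gap: 0.473
gripper_force: 61.5
```

Scaled: 0.05 cm / 50 = 0.001.

>>> {"name": "arm_command", "arguments": {
  "slide": [
    [0,0,0.001],
    [0,0,0.001]
  ],
  "dr": [
    [0,0,0],
    [0,0,0]
  ]
}}

```text
time: 16.25
tcp_pos: [0.595, 0.28, 0.0769]
orientation: [-0.0, 0.915, 0.403, 0.0]
force: [-2.0, -0.3, 8.0]
finger_gap: 0.473
gripper_force: 62.6
```

Scaled: 0.05 cm / 50 = 0.001.

>>> {"name": "arm_command", "arguments": {
  "slide": [
    [0,0,0.001],
    [0,0,0.001]
  ],
  "dr": [
    [0,0,0],
    [0,0,0]
  ]
}}

```text
time: 16.45
tcp_pos: [0.595, 0.28, 0.0769]
orientation: [-0.0, 0.915, 0.403, 0.0]
force: [-2.9, -0.6, 14.6]
finger_gap: 0.473
gripper_force: 63.1
```

Contact. Release, rise, then on to blue.

>>> {"name": "arm_command", "arguments": {
  "slide": [
    [0,0,0],
    [0,0,0],
    [0,0,0],
    [0,0,0],
    [0,0,0]
  ],
  "dr": [
    [0,0,0],
    [0,0,0],
    [0,0,0],
    [0,0,0],
    [0,0,0]
  ],
  "hand": 6.4
}}

```text
time: 16.95
tcp_pos: [0.5947, 0.2798, 0.0757]
orientation: [0.0, 0.915, 0.403, -0.0]
force: [0.4, -0.1, 0.6]
finger_gap: 0.749
gripper_force: 0.0
```

Scaled: -16 cm / 50 = -0.32, -13 cm / 50 = -0.26.

>>> {"name": "arm_command", "arguments": {
  "slide": [
    [0,0,-0.04],
    [0,0,-0.1],
    [0,0,-0.18],
    [0,0,-0.26],
    [0,0,-0.32],
    [0,0,-0.32],
    [0,0,-0.32]
  ],
  "dr": [
    [0,0,0],
    [0,0,0],
    [0,0,0],
    [0,0,0],
    [0,0,0],
    [0,0,0],
    [0,0,0]
  ]
}}

```text
time: 17.65
tcp_pos: [0.5948, 0.2799, 0.2359]
orientation: [-0.0, 0.915, 0.403, 0.0]
force: [-1.2, 0.5, 0.3]
finger_gap: 0.751
gripper_force: 0.0
```

```bash
python3 - <<'E'
from h import *
s=monitor.observe();print(s['time'],s['tcp_pos'],tyaw(),s['finger_gap'])
print(go(.5514,-.1006,.235,17.5))
E
```

```text
17.65 [0.5947562  0.27991688 0.23585113] -42.411104878089006 0.7505683208590532
([-31.02, 22.46, 0.08], [0.01, -0.02, -59.91])
```

Scaled: -31 cm / 50 = -0.62, 22.5 cm / 50 = 0.45, -60 degrees / 90 = -0.6667.

>>> {"name": "arm_command", "arguments": {
  "slide": [
    [-0.62,0.45,0],
    [-0.62,0.45,0],
    [-0.62,0.45,0],
    [-0.62,0.45,0],
    [-0.62,0.45,0],
    [-0.62,0.45,0],
    [-0.62,0.45,0],
    [-0.62,0.45,0]
  ],
  "dr": [
    [0,0,-0.6667],
    [0,0,-0.6667],
    [0,0,-0.6667],
    [0,0,-0.6667],
    [0,0,-0.6667],
    [0,0,-0.6667],
    [0,0,-0.6667],
    [0,0,-0.6667]
  ]
}}

```text
time: 18.45
tcp_pos: [0.5505, -0.1044, 0.235]
orientation: [-0.0, 0.589, 0.808, -0.001]
force: [0.3, 0.9, 0.0]
finger_gap: 0.75
gripper_force: 0.0
```

>>> {"name": "arm_command", "arguments": {
  "slide": [
    [0,0,0],
    [0,0,0]
  ],
  "dr": [
    [0,0,0],
    [0,0,0]
  ]
}}

```text
time: 18.65
tcp_pos: [0.5514, -0.1007, 0.235]
orientation: [-0.001, 0.591, 0.807, -0.0]
force: [-0.1, 0.5, -0.1]
finger_gap: 0.751
gripper_force: 0.0
```

```bash
python3 - <<'E'
from h import *
s=monitor.observe();print(s['time'],s['tcp_pos'],tyaw(),s['finger_gap'])
print(go(.552,-.1006,.046,17.5))
d=vision.capture('wrist');cv2.imwrite('pics/w4.png',d['pixels']);print(blob(d,'blue',(.5514,-.1006),.099,.04))
d=vision.capture('top');P=cloud(d);print(blob(d,'red',(.595,.28),.128,.04),blob(d,'yellow',(.4165,.223),.128,.04),blob(d,'blue',(.5514,-.1006),.099,.03))
E
```

```text
18.65 [ 0.55143689 -0.10074647  0.23497723] 17.51909565231481 0.7508981665680419
([-0.02, 0.08, 18.9], [-0.06, -0.06, 0.02])
(array([ 0.553 , -0.0992]), array([ 0.5529, -0.0991]), np.float64(0.042), 2157)
(array([0.591 , 0.2724]), array([0.5894, 0.2667]), np.float64(0.0631), 751) (array([0.4176, 0.2166]), array([0.4192, 0.2118]), np.float64(0.0655), 868) None
```

Scaled: 18.9 cm / 50 = 0.378, 18 cm / 50 = 0.36.

>>> {"name": "arm_command", "arguments": {
  "slide": [
    [0,0.002,0.08],
    [0,0.002,0.16],
    [0,0.002,0.22],
    [0,0.002,0.28],
    [0,0.002,0.33],
    [0,0.002,0.36],
    [0,0.002,0.378],
    [0,0.002,0.378]
  ],
  "dr": [
    [0,0,0],
    [0,0,0],
    [0,0,0],
    [0,0,0],
    [0,0,0],
    [0,0,0],
    [0,0,0],
    [0,0,0]
  ]
}}

```text
time: 19.55
tcp_pos: [0.5524, -0.0995, 0.046]
orientation: [-0.001, 0.59, 0.807, -0.0]
force: [-0.3, 0.2, 0.8]
finger_gap: 0.749
gripper_force: 0.0
```

>>> {"name": "arm_command", "arguments": {
  "slide": [
    [0,0,0],
    [0,0,0],
    [0,0,0],
    [0,0,0],
    [0,0,0],
    [0,0,0],
    [0,0,0]
  ],
  "dr": [
    [0,0,0],
    [0,0,0],
    [0,0,0],
    [0,0,0],
    [0,0,0],
    [0,0,0],
    [0,0,0]
  ],
  "hand": 2
}}

```text
time: 20.25
tcp_pos: [0.5532, -0.1003, 0.0479]
orientation: [0.001, 0.591, 0.807, 0.0]
force: [-2.1, 1.6, 7.4]
finger_gap: 0.476
gripper_force: 60.1
```

```bash
python3 - <<'E'
from h import *
s=monitor.observe();print(s['time'],s['tcp_pos'],tyaw(),s['finger_gap'],s['gripper_force'],s['force'])
print(go(.5543,.0973,.248,17.5))
E
```

```text
20.25 [ 0.55318945 -0.10034247  0.04787638] 17.593059099653544 0.4761104407452584 60.1447394862771 [-2.10803914  1.5837674   7.42671154]
([18.8, 6.11, -20.01], [0.07, 0.03, 0.09])
```

Scaled: -20 cm / 50 = -0.4, 18.8 cm / 50 = 0.376.

>>> {"name": "arm_command", "arguments": {
  "slide": [
    [0,0,-0.04],
    [0,0,-0.12],
    [0,0,-0.2],
    [0,0,-0.3],
    [0,0,-0.4],
    [0.1,0.032,-0.4],
    [0.376,0.122,-0.4],
    [0.376,0.122,-0.4]
  ],
  "dr": [
    [0,0,0],
    [0,0,0],
    [0,0,0],
    [0,0,0],
    [0,0,0],
    [0,0,0],
    [0,0,0],
    [0,0,0]
  ]
}}

```text
time: 21.05
tcp_pos: [0.5535, 0.0513, 0.2478]
orientation: [0.0, 0.591, 0.807, 0.001]
force: [1.9, -1.1, -1.1]
finger_gap: 0.473
gripper_force: 60.9
```

```bash
python3 - <<'E'
from h import *
s=monitor.observe();print(s['time'],s['tcp_pos'],tyaw(),s['finger_gap'])
print(go(.5543,.0973,.248,17.5))
E
```

```text
21.05 [0.55345894 0.05131234 0.24780193] 17.545609178960937 0.47333855704557903
([4.36, 1.47, -0.02], [0.08, 0.01, 0.05])
```

Scaled: 4 cm / 50 = 0.08, 1.4 cm / 50 = 0.028.

>>> {"name": "arm_command", "arguments": {
  "slide": [
    [0.08,0.028,0],
    [0.08,0.028,0],
    [0.08,0.028,0],
    [0.08,0.028,0]
  ],
  "dr": [
    [0,0,0],
    [0,0,0],
    [0,0,0],
    [0,0,0]
  ]
}}

```text
time: 21.45
tcp_pos: [0.555, 0.091, 0.2472]
orientation: [0.0, 0.591, 0.807, -0.0]
force: [-0.1, -1.1, -0.8]
finger_gap: 0.473
gripper_force: 60.9
```

```bash
python3 - <<'E'
from h import *
s=monitor.observe();print(s['time'],s['tcp_pos'],tyaw(),np.round(s['qvel'],2))
print(go(.5543,.0973,.080,17.5))
d=vision.capture('wrist');print(blob(d,'blue',(.5543,.0973),.033,.045))
E
```

```text
21.45 [0.55499904 0.09097895 0.24719697] 17.523701918241983 [ 0.01  0.    0.    0.   -0.    0.   -0.  ]
([0.63, 0.12, 16.72], [0.02, 0.03, 0.02])
(array([0.5556, 0.0974]), array([0.5556, 0.0972]), np.float64(0.0643), 3416)
```

Scaled: 16.8 cm / 50 = 0.336, 16.3 cm / 50 = 0.326.

>>> {"name": "arm_command", "arguments": {
  "slide": [
    [0.012,0.002,0],
    [0.012,0.002,0.08],
    [0.012,0.002,0.16],
    [0.012,0.002,0.24],
    [0.012,0.002,0.3],
    [0.012,0.002,0.326],
    [0.012,0.002,0.336],
    [0.012,0.002,0.336]
  ],
  "dr": [
    [0,0,0],
    [0,0,0],
    [0,0,0],
    [0,0,0],
    [0,0,0],
    [0,0,0],
    [0,0,0],
    [0,0,0]
  ]
}}

```text
time: 22.3
tcp_pos: [0.5544, 0.0979, 0.0794]
orientation: [0.0, 0.591, 0.807, 0.0]
force: [-0.1, 0.0, 0.2]
finger_gap: 0.476
gripper_force: 61.0
```

Scaled: 0.2 cm / 50 = 0.004, 0.1 cm / 50 = 0.002.

>>> {"name": "arm_command", "arguments": {
  "slide": [
    [0,0,0.002],
    [0,0,0.004],
    [0,0,0.004]
  ],
  "dr": [
    [0,0,0],
    [0,0,0],
    [0,0,0]
  ]
}}

```text
time: 22.6
tcp_pos: [0.5543, 0.098, 0.0774]
orientation: [0.0, 0.591, 0.807, 0.0]
force: [-0.1, -0.2, -0.8]
finger_gap: 0.474
gripper_force: 61.0
```

Scaled: 0.05 cm / 50 = 0.001.

>>> {"name": "arm_command", "arguments": {
  "slide": [
    [0,0,0.001],
    [0,0,0.001]
  ],
  "dr": [
    [0,0,0],
    [0,0,0]
  ]
}}

```text
time: 22.8
tcp_pos: [0.5543, 0.098, 0.0769]
orientation: [0.0, 0.591, 0.807, 0.0]
force: [-1.6, -0.8, 7.1]
finger_gap: 0.48
gripper_force: 61.7
```

>>> {"name": "arm_command", "arguments": {
  "slide": [
    [0,0,0],
    [0,0,0],
    [0,0,0],
    [0,0,0],
    [0,0,0]
  ],
  "dr": [
    [0,0,0],
    [0,0,0],
    [0,0,0],
    [0,0,0],
    [0,0,0]
  ],
  "hand": 6.4
}}

```text
time: 23.3
tcp_pos: [0.5541, 0.0979, 0.0763]
orientation: [0.0, 0.591, 0.807, -0.0]
force: [0.1, -0.7, -0.3]
finger_gap: 0.752
gripper_force: 0.0
```

Scaled: -16 cm / 50 = -0.32, -13 cm / 50 = -0.26.

>>> {"name": "arm_command", "arguments": {
  "slide": [
    [0,0,-0.04],
    [0,0,-0.1],
    [0,0,-0.18],
    [0,0,-0.26],
    [0,0,-0.32],
    [0,0,-0.32],
    [0,0,-0.32]
  ],
  "dr": [
    [0,0,0],
    [0,0,0],
    [0,0,0],
    [0,0,0],
    [0,0,0],
    [0,0,0],
    [0,0,0]
  ]
}}

```text
time: 24.0
tcp_pos: [0.5541, 0.098, 0.2364]
orientation: [0.0, 0.591, 0.807, 0.0]
force: [-0.6, -1.4, -0.4]
finger_gap: 0.746
gripper_force: 0.0
```

```bash
python3 - <<'E'
from h import *
s=monitor.observe();print(s['time'],s['tcp_pos'],tyaw(),s['finger_gap'])
print(go(.526,-.2185,.235,17.5))
E
```

```text
24.0 [0.55408143 0.09798772 0.23644856] 17.593018074130875 0.7463081259704771
([-29.32, -12.24, 0.14], [0.03, 0.0, 0.09])
```

Scaled: -29.3 cm / 50 = -0.586, -12.2 cm / 50 = -0.244.

>>> {"name": "arm_command", "arguments": {
  "slide": [
    [-0.586,-0.244,0.002],
    [-0.586,-0.244,0.002],
    [-0.586,-0.244,0.002],
    [-0.586,-0.244,0.002],
    [-0.586,-0.244,0.002],
    [-0.586,-0.244,0.002],
    [-0.586,-0.244,0.002],
    [-0.586,-0.244,0.002]
  ],
  "dr": [
    [0,0,0],
    [0,0,0],
    [0,0,0],
    [0,0,0],
    [0,0,0],
    [0,0,0],
    [0,0,0],
    [0,0,0]
  ]
}}

```text
time: 24.8
tcp_pos: [0.5251, -0.2211, 0.234]
orientation: [-0.001, 0.592, 0.806, -0.001]
force: [-0.4, 1.1, 0.0]
finger_gap: 0.748
gripper_force: 0.0
```

>>> {"name": "arm_command", "arguments": {
  "slide": [
    [0,0,0],
    [0,0,0]
  ],
  "dr": [
    [0,0,0],
    [0,0,0]
  ]
}}

```text
time: 25.0
tcp_pos: [0.5265, -0.2169, 0.2348]
orientation: [-0.001, 0.59, 0.807, 0.0]
force: [0.1, 0.8, 1.1]
finger_gap: 0.752
gripper_force: 0.0
```

```bash
python3 - <<'E'
from h import *
s=monitor.observe();print(s['time'],s['tcp_pos'],tyaw(),s['finger_gap'])
print(go(.5262,-.2185,.046,17.5))
d=vision.capture('wrist');print(blob(d,'white',(.526,-.2185),.099,.035))
P=cloud(d);k=(np.hypot(P[...,0]-.526,P[...,1]+.2185)<.035)&(abs(P[...,2]-.099)<.006);print(P[k].mean(0).round(4),k.sum())
d=vision.capture('top');cv2.imwrite('pics/top1.png',d['pixels'][180:400,90:550].repeat(1,0))
P=cloud(d)
for xy in [(.595,.28),(.4165,.223),(.554,.098)]:
    k=(np.hypot(P[...,0]-xy[0],P[...,1]-xy[1])<.035)&(abs(P[...,2]-.128)<.006);print(P[k].mean(0).round(4),np.ptp(P[k],axis=0).round(3),k.sum())
E
```

```text
25.0 [ 0.52647149 -0.21691562  0.23481115] 17.672782458111335 0.7518341512039174
([-0.16, -0.06, 18.88], [-0.03, -0.06, 0.17])
(array([ 0.5272, -0.2181]), array([ 0.5269, -0.2169]), np.float64(0.0427), 2084)
[ 0.527  -0.2185  0.0987] 2122
[0.5933 0.2778 0.1276] [0.042 0.041 0.012] 550
[0.4159 0.2226 0.1278] [0.041 0.041 0.011] 569
[0.5525 0.0966 0.1278] [0.041 0.041 0.011] 544
```

View pics/top1.png

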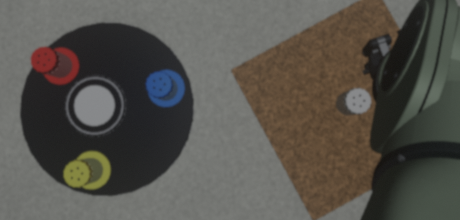

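The top view (crop) shows red (43,60), blue (160,83) and yellow (76,173) standing on their own discs. Their tops are at 0.128 m, so they are upright. Now white.

Scaled: 18.9 cm / 50 = 0.378, 18 cm / 50 = 0.36.

>>> {"name": "arm_command", "arguments": {
  "slide": [
    [-0.004,0,0.08],
    [-0.004,0,0.16],
    [-0.004,0,0.22],
    [-0.004,0,0.28],
    [-0.004,0,0.33],
    [-0.004,0,0.36],
    [-0.004,0,0.378],
    [-0.004,0,0.378]
  ],
  "dr": [
    [0,0,0],
    [0,0,0],
    [0,0,0],
    [0,0,0],
    [0,0,0],
    [0,0,0],
    [0,0,0],
    [0,0,0]
  ]
}}

```text
time: 25.9
tcp_pos: [0.5267, -0.2196, 0.0456]
orientation: [-0.001, 0.59, 0.807, -0.0]
force: [0.9, -0.1, 0.7]
finger_gap: 0.751
gripper_force: 0.0
```

>>> {"name": "arm_command", "arguments": {
  "slide": [
    [0,0,0],
    [0,0,0],
    [0,0,0],
    [0,0,0],
    [0,0,0],
    [0,0,0],
    [0,0,0]
  ],
  "dr": [
    [0,0,0],
    [0,0,0],
    [0,0,0],
    [0,0,0],
    [0,0,0],
    [0,0,0],
    [0,0,0]
  ],
  "hand": 2
}}

```text
time: 26.6
tcp_pos: [0.5273, -0.2202, 0.0475]
orientation: [0.001, 0.591, 0.807, 0.0]
force: [-2.4, 1.1, 5.4]
finger_gap: 0.474
gripper_force: 60.1
```

```bash
python3 - <<'E'
from h import *
s=monitor.observe();print(s['time'],s['tcp_pos'],tyaw(),s['finger_gap'],s['gripper_force'],s['force'])
print(go(.5217,.1998,.30,17.5))
E
```

```text
26.6 [ 0.52733582 -0.22024163  0.04745962] 17.589224444956727 0.4742283845718219 60.121178179979324 [-2.3753301   1.05975079  5.38284496]
([40.19, 12.18, -25.28], [0.06, 0.05, 0.09])
```

Scaled: 40 cm / 50 = 0.8, -25 cm / 50 = -0.5.

>>> {"name": "arm_command", "arguments": {
  "slide": [
    [0,0,-0.04],
    [0,0,-0.12],
    [0,0,-0.2],
    [0,0,-0.3],
    [0,0,-0.4],
    [0,0,-0.5],
    [0.8,0.244,-0.5],
    [0.8,0.244,-0.5]
  ],
  "dr": [
    [0,0,0],
    [0,0,0],
    [0,0,0],
    [0,0,0],
    [0,0,0],
    [0,0,0],
    [0,0,0],
    [0,0,0]
  ]
}}

```text
time: 27.4
tcp_pos: [0.5257, -0.1196, 0.2981]
orientation: [0.001, 0.592, 0.806, 0.001]
force: [2.2, 1.9, -2.8]
finger_gap: 0.477
gripper_force: 61.0
```

```bash
python3 - <<'E'
from h import *
s=monitor.observe();print(s['time'],s['tcp_pos'],tyaw(),s['finger_gap'])
print(go(.5217,.1998,.298,17.5))
E
```

```text
27.4 [ 0.52568272 -0.11958661  0.29813693] 17.451415202601414 0.4768972417341054
([30.59, 9.2, -0.01], [0.16, 0.09, -0.05])
```

Scaled: 30 cm / 50 = 0.6, 9.1 cm / 50 = 0.182.

>>> {"name": "arm_command", "arguments": {
  "slide": [
    [0.6,0.182,0],
    [0.6,0.182,0],
    [0.6,0.182,0],
    [0.6,0.182,0],
    [0.6,0.182,0],
    [0.6,0.182,0],
    [0.6,0.182,0],
    [0.6,0.182,0]
  ],
  "dr": [
    [0,0,0],
    [0,0,0],
    [0,0,0],
    [0,0,0],
    [0,0,0],
    [0,0,0],
    [0,0,0],
    [0,0,0]
  ]
}}

```text
time: 28.2
tcp_pos: [0.5214, 0.1955, 0.2966]
orientation: [-0.0, 0.589, 0.808, 0.0]
force: [0.9, -1.6, -2.0]
finger_gap: 0.476
gripper_force: 61.0
```

>>> {"name": "arm_command", "arguments": {
  "slide": [
    [0,0,0],
    [0,0,0]
  ],
  "dr": [
    [0,0,0],
    [0,0,0]
  ]
}}

```text
time: 28.4
tcp_pos: [0.5222, 0.1918, 0.2967]
orientation: [0.0, 0.591, 0.806, -0.0]
force: [-0.2, -0.5, -1.9]
finger_gap: 0.472
gripper_force: 61.0
```

```bash
python3 - <<'E'
from h import *
s=monitor.observe();print(s['time'],s['tcp_pos'],tyaw(),np.round(s['qvel'],2))
print(go(.5217,.1998,.165,17.5))
d=vision.capture('wrist');cv2.imwrite('pics/w6.png',d['pixels']);print(blob(d,'white',(.5217,.1998),.118,.04))
E
```

```text
28.4 [0.52220207 0.19179826 0.29669552] 17.47503776749106 [ 0.  0. -0. -0. -0. -0. -0.]
([0.79, 0.19, 13.17], [0.02, 0.03, -0.02])
(array([0.523 , 0.2004]), array([0.52  , 0.1969]), np.float64(0.0736), 4205)
```

View pics/w6.png

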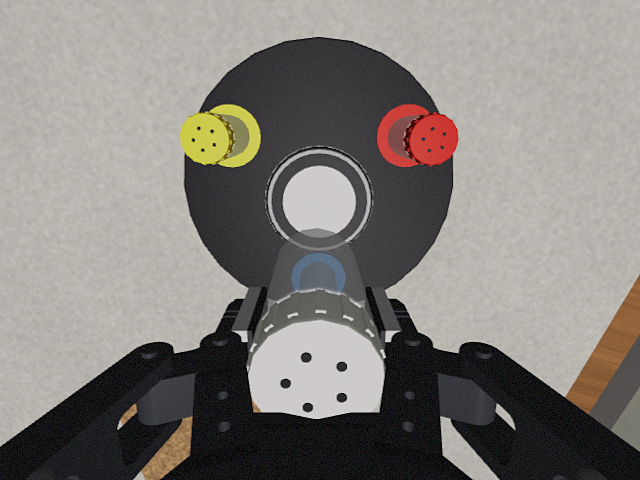

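White is held at (316,370) over the white disc at (319,201). Yellow and red stand upright on their discs. Lower it.

Scaled: 13.2 cm / 50 = 0.264, 12.7 cm / 50 = 0.254.

>>> {"name": "arm_command", "arguments": {
  "slide": [
    [0.016,0.004,0],
    [0.016,0.004,0.06],
    [0.016,0.004,0.12],
    [0.016,0.004,0.18],
    [0.016,0.004,0.23],
    [0.016,0.004,0.254],
    [0.016,0.004,0.264],
    [0.016,0.004,0.264]
  ],
  "dr": [
    [0,0,0],
    [0,0,0],
    [0,0,0],
    [0,0,0],
    [0,0,0],
    [0,0,0],
    [0,0,0],
    [0,0,0]
  ]
}}

```text
time: 29.25
tcp_pos: [0.5214, 0.2016, 0.1642]
orientation: [-0.0, 0.591, 0.807, -0.0]
force: [-0.2, 0.7, -1.1]
finger_gap: 0.478
gripper_force: 61.1
```

Scaled: 0.2 cm / 50 = 0.004, 0.1 cm / 50 = 0.002.

>>> {"name": "arm_command", "arguments": {
  "slide": [
    [0,0,0.002],
    [0,0,0.004],
    [0,0,0.004]
  ],
  "dr": [
    [0,0,0],
    [0,0,0],
    [0,0,0]
  ]
}}

```text
time: 29.55
tcp_pos: [0.5216, 0.2016, 0.1627]
orientation: [0.0, 0.591, 0.807, 0.0]
force: [-0.7, -0.3, -1.5]
finger_gap: 0.474
gripper_force: 61.1
```

Scaled: 0.1 cm / 50 = 0.002.

>>> {"name": "arm_command", "arguments": {
  "slide": [
    [0,0,0.002],
    [0,0,0.002]
  ],
  "dr": [
    [0,0,0],
    [0,0,0]
  ]
}}

```text
time: 29.75
tcp_pos: [0.5216, 0.2016, 0.1615]
orientation: [0.0, 0.591, 0.807, 0.0]
force: [-0.2, -0.3, -0.0]
finger_gap: 0.474
gripper_force: 61.4
```

Scaled: 0.05 cm / 50 = 0.001.

>>> {"name": "arm_command", "arguments": {
  "slide": [
    [0,0,0.001],
    [0,0,0.001]
  ],
  "dr": [
    [0,0,0],
    [0,0,0]
  ]
}}

```text
time: 29.95
tcp_pos: [0.5216, 0.2016, 0.1615]
orientation: [0.0, 0.591, 0.807, 0.0]
force: [-3.4, -0.0, 10.6]
finger_gap: 0.476
gripper_force: 62.3
```

>>> {"name": "arm_command", "arguments": {
  "slide": [
    [0,0,0],
    [0,0,0],
    [0,0,0],
    [0,0,0],
    [0,0,0]
  ],
  "dr": [
    [0,0,0],
    [0,0,0],
    [0,0,0],
    [0,0,0],
    [0,0,0]
  ],
  "hand": 6.4
}}

```text
time: 30.45
tcp_pos: [0.5214, 0.2015, 0.1608]
orientation: [0.0, 0.591, 0.807, -0.0]
force: [0.1, 0.3, -0.3]
finger_gap: 0.748
gripper_force: 0.0
```

Scaled: -14 cm / 50 = -0.28, -12 cm / 50 = -0.24.

>>> {"name": "arm_command", "arguments": {
  "slide": [
    [0,0,-0.04],
    [0,0,-0.1],
    [0,0,-0.18],
    [0,0,-0.24],
    [0,0,-0.28],
    [0,0,-0.28],
    [0,0,-0.28]
  ],
  "dr": [
    [0,0,0],
    [0,0,0],
    [0,0,0],
    [0,0,0],
    [0,0,0],
    [0,0,0],
    [0,0,0]
  ]
}}

```text
time: 31.15
tcp_pos: [0.5213, 0.2015, 0.3005]
orientation: [-0.0, 0.591, 0.807, -0.0]
force: [0.6, 0.5, 0.0]
finger_gap: 0.743
gripper_force: 0.0
```

Scaled: -25 cm / 50 = -0.5, -8 cm / 50 = -0.16.

>>> {"name": "arm_command", "arguments": {
  "slide": [
    [-0.5,-0.16,0],
    [-0.5,-0.16,0],
    [-0.5,-0.16,0],
    [-0.5,-0.16,0],
    [-0.5,-0.16,0],
    [-0.5,-0.16,0],
    [-0.5,-0.16,0],
    [-0.5,-0.16,0]
  ],
  "dr": [
    [0,0,0],
    [0,0,0],
    [0,0,0],
    [0,0,0],
    [0,0,0],
    [0,0,0],
    [0,0,0],
    [0,0,0]
  ]
}}

```text
time: 31.95
tcp_pos: [0.5206, -0.0599, 0.3002]
orientation: [-0.001, 0.59, 0.807, -0.0]
force: [-0.3, 1.3, 0.5]
finger_gap: 0.751
gripper_force: 0.0
```

```bash
python3 - <<'E'
from h import *
s=monitor.observe();print(s['time'],s['tcp_pos'],s['force'])
d=vision.capture('top');P=cloud(d)
for xy,h in [((.595,.28),.128),((.4165,.223),.128),((.554,.098),.128),((.5216,.2),.213)]:
    k=(np.hypot(P[...,0]-xy[0],P[...,1]-xy[1])<.035)&(abs(P[...,2]-h)<.006);print(P[k].mean(0).round(4),np.ptp(P[k],axis=0).round(3),k.sum())
d=vision.capture('scene');cv2.imwrite('pics/s1.png',d['pixels'])
E
```

```text
31.95 [ 0.52061646 -0.0598788   0.30016758] [-0.27705233  1.25821177  0.50077172]
[0.5932 0.2778 0.1276] [0.04  0.041 0.011] 549
[0.4159 0.2227 0.1278] [0.041 0.04  0.011] 566
[0.5525 0.0966 0.1277] [0.041 0.041 0.011] 543
[0.5193 0.2017 0.2128] [0.041 0.041 0.011] 662
```

View pics/s1.png

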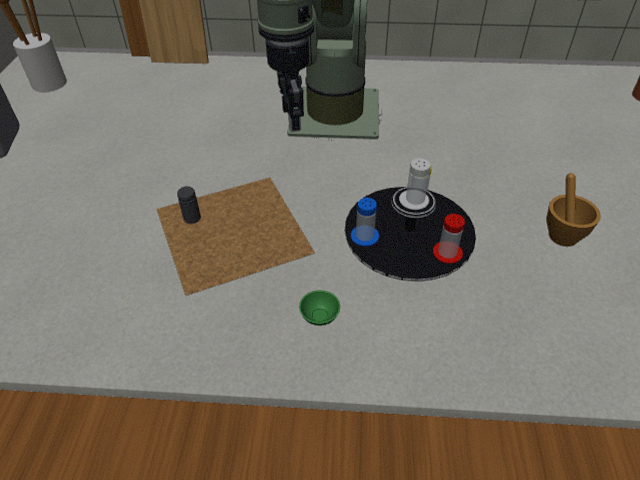

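Blue (366,222), red (453,238) and white (418,183) stand on their discs. Yellow is hidden behind white here, but the top depth shows it in place. The mill (188,205) and bowl (320,308) haven't moved. Settle, then hand in.

>>> {"name": "arm_command", "arguments": {
  "slide": [
    [0,0,0],
    [0,0,0],
    [0,0,0],
    [0,0,0]
  ],
  "dr": [
    [0,0,0],
    [0,0,0],
    [0,0,0],
    [0,0,0]
  ]
}}

```text
time: 32.45
tcp_pos: [0.5207, -0.0608, 0.3008]
orientation: [0.0, 0.591, 0.807, -0.0]
force: [-0.1, -0.3, 0.2]
finger_gap: 0.75
gripper_force: 0.0
```

```bash
python3 -c "
from rig import ticket;print(ticket.close_job())"
```

```text
the job is handed in; nothing more can be done
None
```

All four shakers stand upright on their own discs, placed yellow, red, blue and then white last; the mill and bowl are untouched, and the job was handed in at about 32 s (no verdict was returned).

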